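# Put a food can away in the can rack, label up

### The job

Put the lying food can away in the can rack: slide the rack's pusher fully back to the open end, lay the can on its side across the lane, clearly short of the end stop, and let go of it. Then roll it along the lane up to the end stop so that it finishes there with the middle of its label facing up, and leave the pusher slid up against the can so that it cannot roll away. Leave the other things on the counter where they are.

Things in the scene. Friction and masses are not known exactly. Their poses are not given: they have to be found in the camera images.
- rack: the can rack fixed on the counter: a flat grey lane 400 mm long (its y) and 130 mm wide inside (its x), lane floor 8 mm above the counter, aluminium side rails whose tops are 26 mm above the counter. Origin: middle of its underside; x across the lane, y along the lane towards the fixed end stop, z up.
- lane_stop (a point): point on the lane-side face of the fixed end stop (an aluminium plate across the lane, 60 mm tall above the counter), on the lane's middle line, 38 mm above the counter; 170 mm along y from the rack's origin. Same axes as the rack. A can that rests against the stop has its axis 30 mm short of this point.
- pusher (a joint): the aluminium pusher, a plate across the lane that slides along it, in m: 0 = fully back at the open end (its face then 280 mm from the end stop), growing towards the end stop (at most 0.26); at 0.220 it touches a can that rests against the stop. About 2 N of friction; it stays where it is left. Starts along the middle.
- pusher_face (a point): middle of the pusher's front face (the face that looks to the end stop), 38 mm above the counter; the plate's top is 55 mm above the counter. Same axes as the rack.
- pusher_tab (a point): grip point of the pusher's upright black tab: 56 mm wide across the lane, 12 mm thick along the lane, its top 112 mm above the counter; the point lies in the middle of the tab, 95 mm above the counter, 50 mm behind the front face. Pinch it along the lane from above, or push it. Between tab and plate there is a low foot 21 mm above the counter.
- can: the food can to put away: a plain steel can 60 mm in diameter and 110 mm long, lying on its side on the counter in front of the rack, the only lying can. Origin: the middle of the can on its axis; x along its axis (either end alike). It rolls, and comes to rest soon after it is let go.
- label: the can's label, fixed to it: a pale rectangle 88 mm along the can wrapping 120 degrees of its round side, a round 45 mm brownish-red picture in its middle. On the far side, half a turn from its middle, a dark seam 5 mm wide runs along the can. Origin and x: as can; z points from the axis out through the label's middle: straight up when the label faces up. It starts facing sideways or down.
- stock_can: a standing food can 74 mm across, 110 mm tall; a bystander, leave it where it is. Origin: near the middle of its underside.
- jar: a standing amber jar 72 mm across, 100 mm tall; a bystander, leave it where it is. Origin: near the middle of its underside.
- mug: a white mug 80 mm across, 95 mm tall; a bystander, leave it where it is. Origin: near the middle of its underside.
- oil: a green bottle 64 mm across, 200 mm tall, standing; a bystander, leave it where it is. Origin: near the middle of its underside.
- spoon: a wooden spoon 220 mm long lying; a bystander, leave it where it is. Origin: near the middle of its underside.
- bowl: a steel bowl 140 mm across, 60 mm tall; a bystander, leave it where it is. Origin: near the middle of its underside.
- squat_can: a standing squat can 84 mm across, 55 mm tall; a bystander, leave it where it is. Origin: near the middle of its underside.
- spatula: a spatula 240 mm long, lying; a bystander, leave it where it is. Origin: near the middle of its underside.

How it is judged:
By the outcome, as a careful person would: the job done as asked, in the order asked, and still so for the second after the job is handed in, with the robot touching nothing.
It also fails if it takes over 72 s, if anything falls off the work surface, if the arm or the gripper's body presses on something with over 40 N, if the wrist force passes 120 N, or if a joint passes its speed limit or range.

### The arm

A 6-joint arm with a two-finger parallel gripper is mounted at the origin on the work surface. World frame = base frame: x ahead of the robot, y to its left, z up, the work surface at z = 0. Lengths are in mm, angles in rad, forces in N, time in s.
With the tool pointing down it reaches from about 400 to 925 mm from the base axis. Payload 12.5 kg.
Tool frame: the origin (TCP) lies midway between the tips of the shut fingers; the grasp point (between the pads) lies 19 mm behind it; z points along the fingers, y is the line along which they close (so a half turn about z gives the same grasp; the last joint's range is limited). The gripper opens to 95 mm and grips with 3 to 60 N. Pads are 20 mm wide; open, the fingers measure 119 mm over their backs; the gripper's body (75 mm by 180 mm) begins 59 mm behind the grasp point.
Start: joints at [1.043, 0.491, 1.559, -0, 1.092, -0.106], TCP at [255.863, 570.246, 214.661] pointing down, gripper open.
Joint ranges: [-3.1, 3.1], [-0.84, 2.19], [0.05, 2.79], [-1.13, 4.28], [0.06, 2.93], [-2.69, 2.69]. Speed limits (rad/s): [2.22, 2.22, 2.79, 3.14, 3.14, 3.14].

### API

Orientations are given as [roll, pitch, yaw] about the fixed x, y, z axes, in that order (R = Rz(yaw) Ry(pitch) Rx(roll)).
In Python, from cell import env gives the robot as it stands.
- The arm moves only by the tool carry_out, never from a script. Its argument "series" is a list of rows, each a list of 4 numbers: the shift along the world's x, y, z normalised to -1 to 1, where 1 is 5 cm, then the turn about the world's z normalised to -1 to 1, where 1 is 6 degrees. In form: [[x, y, z, turn], ...]. A call has exactly 5 rows; each row shifts and turns the commanded pose from where the row before left it; what a row does not reach is not made up. A row lasts 1/10 s, in which the tool goes at most 50 mm and 8.59 degrees, less where a joint would pass 70% of its speed; a pose out of reach is approached as far as the arm can. A call with a number of a shift or a turn outside -1 to 1 is refused whole. A call with a gripper value outside its range is refused whole. "fingers" is the closure, from -1 (fully open) to 1 (shut), set as the call begins (left out, the last holds). The fingers move at their own pace and stop on an object; the grip force is fixed at half the most. Time passes only in rows, so rows that do not move let the fingers close, or fill a call up. It gives the time, the measured TCP pose, the force, the opening and the grip force at its end, in the units of the state.
- env.state(): the state, without advancing time (a new reading comes with each control period).
- env.read_camera(name): name is "side" or "top" or "wrist"; returns the picture (420x560x3 uint8, red, green, blue); there is no depth.
- env.calibration(name): a dict with "K" (3x3 intrinsics, pixels), "pose" (4x4, takes a point from camera to world coordinates). Camera axes: x right, y down, z forward; pixel columns grow to the right and rows downward; lengths in mm; the calibration is good to about 2 mm. A picture is of the moment at which its call begins: read the wrist's pose just before it. calibration takes no time and is no camera call; for the wrist camera it gives the pose at the moment of the call.
- env.job_done(): hands the job in; it is judged then, once.
Trained networks look in the newest picture that a camera, given by its name, has taken for a name from the list of things; names that differ only in an ending like _2 or _b are one class to them, and where a whole thing is asked for, a point or a joint stands for the part that bears it (a point fixed in the world has none). Each returns a list of dicts, best first, with "conf" (0 to 1); they miss things now and then, are a little off and sometimes report something else, mostly with a low value. They report only what shows in the picture. A call takes as long as a camera call.
- env.look_for(camera, label): "position" ([row, column] as shares, 0 to 1, of the picture: columns of its width, rows of its height, amid what is visible of it).
The state is a dict: "t": time; "joints": joint angles; "qvel": joint speeds; "tau": joint torques, N m; "eef_pos": TCP position; "tcp_rot": TCP orientation; "ft_force": force on the tool from outside, world axes, zero at the start; "moment": the same for the moment, N m; "opening": opening from 0.0 (shut) to 1.0 (fully open); "grip_force": force on a finger pad.
Only numpy, scipy, OpenCV 4.12 (cv2) and the standard library are available. Lean on these libraries where they do the work, as an engineer would, in place of code of your own. Each camera call takes 0.05 s, during which the arm holds its last target. There are 200 camera calls.

## Working session

There is one attempt and no reset: what is moved stays moved. The work goes in short steps, Python scripts to look and compute and a tool call to move; the robot and the scene stay as the last step left them, time stands still between calls to the robot, and variables do not carry over. Pictures are saved under pics/ and viewed, at most 10 in all, crops included, and the job is handed in when it is done.

Besides the shell and the picture viewer there is one more tool, called after "Request:" as name(argument=value, ...) on one line, values as JSON. carry_out: Moves the arm, as the interface text tells. Its arguments: {"type":"object","properties":{"series":{"type":"array","items":{"type":"array","items":{"type":"number","minimum":-1,"maximum":1}}},"fingers":{"type":"number"}},"required":["series"]}

```bash
mkdir -p pics; cat > h.py <<'E'
from cell import env
import numpy as np, cv2
def snap(c,f):
    im=env.read_camera(c); cv2.imwrite('pics/'+f,im[:,:,::-1]); return im
def ray(c,u,v,z):
    k=env.calibration(c); K=np.array(k['K']);P=np.array(k['pose'])
    d=P[:3,:3]@np.linalg.solve(K,[u,v,1]); o=P[:3,3]
    return o+d*(z-o[2])/d[2]
def proj(c,p):
    k=env.calibration(c); K=np.array(k['K']);P=np.array(k['pose'])
    q=K@(P[:3,:3].T@(np.array(p,float)-P[:3,3])); return q[:2]/q[2]
E
python3 - <<'E'
from h import *
print(env.state())
a=snap('top','t0.png');b=snap('side','s0.png')
for c in ('top','side'):
  k=env.calibration(c);print(np.round(k['K'],1),np.round(k['pose'],3))
  for n,z in (('can',30),('label',30),('pusher_tab',95),('pusher_face',38),('rack',8)):
    for r in env.look_for(c,n)[:2]:
      v,u=r['position'][0]*420,r['position'][1]*560
      print(c,n,round(r['conf'],2),round(u),round(v),ray(c,u,v,z).round())
E
```

```text
{'t': 0.0, 'joints': array([ 1.04339607e+00,  4.91551505e-01,  1.55945488e+00, -9.92442597e-06,
        1.09165254e+00, -1.05563103e-01]), 'qvel': array([ 0.0001928 ,  0.0014926 , -0.00100769, -0.00023137,  0.00097129,
       -0.00045217]), 'tau': array([ 2.75472514e-03, -6.12639999e+01, -2.58181733e+01,  6.93612196e-02,
        4.81085829e-02, -1.00339942e-04]), 'eef_pos': array([255.74012429, 570.02558381, 214.06487156]), 'tcp_rot': array([-3.14053139e+00, -1.03596586e-04,  2.71976002e+00]), 'ft_force': array([ 0.33379415, -0.17156593, -0.58070614]), 'moment': array([-0.0139467 ,  0.04757117,  0.0217057 ]), 'grip_force': 0.0, 'opening': 0.9993126762351402}
[[424.8   0.  282.1]
 [  0.  424.8 203.1]
 [  0.    0.    1. ]] [[ 1.100000e-02 -9.920000e-01  1.220000e-01  4.782700e+02]
 [-1.000000e+00 -1.000000e-02  1.400000e-02 -2.166000e+00]
 [-1.300000e-02 -1.220000e-01 -9.920000e-01  1.205916e+03]
 [ 0.000000e+00  0.000000e+00  0.000000e+00  1.000000e+00]]
top can 0.74 315 272 [433. -78.  30.]
top label 0.42 310 265 [452. -64.  30.]
top pusher_tab 0.65 296 204 [611. -23.  95.]
top pusher_tab 0.27 151 175 [688. 363.  95.]
top pusher_face 0.69 290 205 [617.  -8.  38.]
top rack 0.77 295 203 [626. -23.   8.]
[[453.    0.  272.9]
 [  0.  453.  214.4]
 [  0.    0.    1. ]] [[ 8.60000e-01 -3.96000e-01  3.21000e-01  2.65176e+02]
 [-5.10000e-01 -6.54000e-01  5.59000e-01 -6.25904e+02]
 [-1.10000e-02 -6.44000e-01 -7.65000e-01  9.34511e+02]
 [ 0.00000e+00  0.00000e+00  0.00000e+00  1.00000e+00]]
side can 0.87 214 280 [425. -66.  30.]
side label 0.5 149 170 [426. 362.  30.]
side pusher_tab 0.8 272 233 [587. -60.  95.]
side pusher_face 0.67 273 232 [612. -19.  38.]
side rack 0.73 281 246 [619. -49.   8.]
```

```bash
python3 - <<'E'
import cv2
a=cv2.imread('pics/t0.png')[120:320,180:440];cv2.imwrite('pics/t0c.png',cv2.resize(a,None,fx=3,fy=3,interpolation=cv2.INTER_CUBIC))
E
```

```text
(no output)
```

View pics/t0c.png

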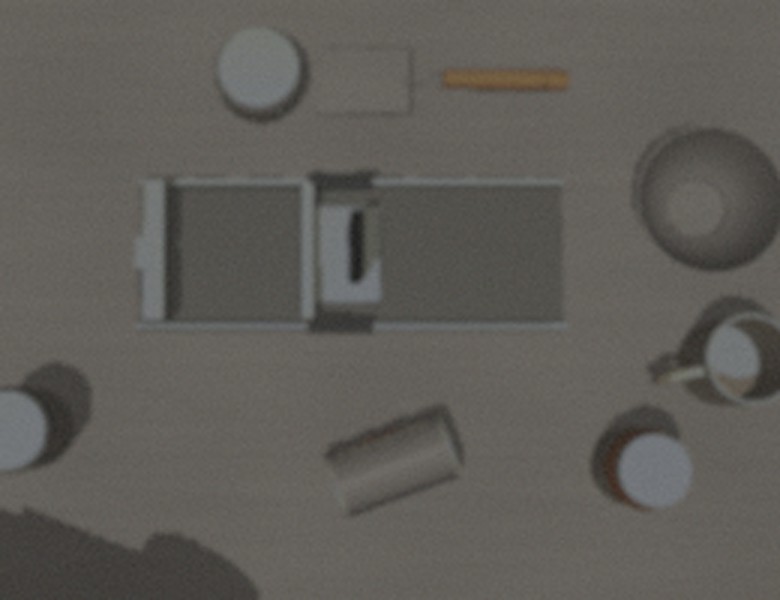

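View pics/s0.png

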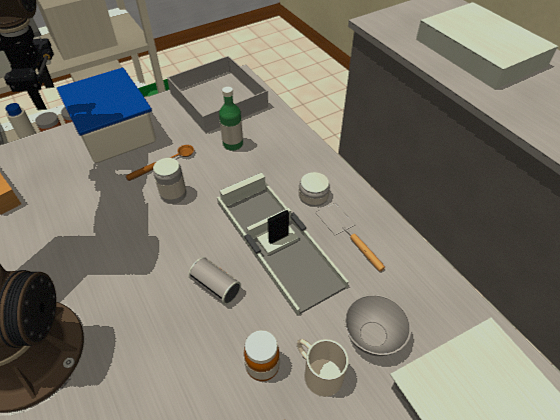

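The stop is at the left end of the top view (+y) and the rack lies along world y. The pusher plate is at crop (308,250) and its tab at (357,245). The can is at crop (395,460), with no label visible from above except a reddish trace on its upper (+x) edge.

```bash
python3 - <<'E'
from h import *
def c(n,x,y,z): print(n,ray('top',180+(x-.5)/3,120+(y-.5)/3,z).round(1))
c('railTL',140,182,26);c('railTR',563,182,26);c('railBL',140,326,26);c('railBR',565,326,26)
c('stopfrontT',166,195,60);c('stopfrontB',166,310,60)
c('plate frontT',302,190,55);c('plate frontB',302,315,55)
c('tab top T',352,212,112);c('tab top B',352,282,112);c('tab topR',363,212,112)
c('can corners',326,460,30);c('',350,514,30);c('',445,407,30);c('',462,458,30)
c('canmid',395,461,30)
print(env.calibration('wrist')['pose'].round(3))
E
```

```text
railTL [685.8 171.8  26. ]
railTR [ 689.3 -225.1   26. ]
railBL [550.3 168.1  26. ]
railBR [ 554.4 -225.1   26. ]
stopfrontT [668.  142.7  60. ]
stopfrontB [562.9 140.1  60. ]
plate frontT [674.6  18.8  55. ]
plate frontB [560.   17.4  55. ]
tab top T [645.9 -25.9 112. ]
tab top B [584.9 -26.3 112. ]
tab topR [646.  -35.4 112. ]
can corners [429.8  -5.5  30. ]
 [381.7 -27.7  30. ]
 [ 478.9 -113.9   30. ]
 [ 433.  -129.3   30. ]
canmid [429.6 -68.3  30. ]
[[ 4.11000e-01  8.82000e-01  2.29000e-01  1.90860e+02]
 [ 9.12000e-01 -3.98000e-01 -1.03000e-01  5.99246e+02]
 [ 0.00000e+00  2.51000e-01 -9.68000e-01  3.84452e+02]
 [ 0.00000e+00  0.00000e+00  0.00000e+00  1.00000e+00]]
```

Request:
carry_out(series=[[0.6, -1, 0.3, 0.8], [0.8, -1, 0.3, 0.8], [0.8, -1, 0.3, 0.8], [0.8, -1, 0.3, 0.8], [0.8, -1, 0.3, 0.8]])

```text
t: 1.1
eef_pos: [403.3, 375.1, 273.4]
tcp_rot: [3.141, 0.0, -3.141]
ft_force: [0.6, 0.3, -0.1]
opening: 0.996
grip_force: 0.0
```

Request:
carry_out(series=[[0, -1, 0, 0], [0, -1, 0, 0], [0, -1, 0, 0], [0, -1, 0, 0], [0, 0, 0, 0]])

```text
t: 1.6
eef_pos: [402.3, 172.5, 273.1]
tcp_rot: [-3.141, 0.0, 3.134]
ft_force: [-0.1, -0.7, 0.1]
opening: 1.0
grip_force: 0.0
```

```bash
python3 - <<'E'
from h import *
s=env.state();print(s['t'],s['eef_pos'],s['tcp_rot'],s['joints'])
snap('wrist','w1.png')
k=env.calibration('wrist');print(k['K'],k['pose'].round(3))
for n,z in (('can',30),('label',30),('pusher_tab',95),('pusher_face',38)):
    for r in env.look_for('wrist',n)[:2]:
      v,u=r['position'][0]*420,r['position'][1]*560
      print(n,round(r['conf'],2),round(u),round(v),ray('wrist',u,v,z).round())
E
```

```text
1.6 [402.26385621 172.4504309  273.06650927] [-3.14099793e+00  3.61398610e-04  3.13374033e+00] [ 2.54275218e-01  1.54629072e-01  1.90649005e+00 -7.57357628e-04
  1.08027871e+00 -1.30831197e+00]
[[294.69832204   0.         283.66087203]
 [  0.         294.69832204 210.31421618]
 [  0.           0.           1.        ]] [[ 9.00000e-03  9.68000e-01  2.52000e-01  3.31310e+02]
 [ 1.00000e+00 -9.00000e-03 -2.00000e-03  1.75109e+02]
 [ 1.00000e-03  2.52000e-01 -9.68000e-01  4.42926e+02]
 [ 0.00000e+00  0.00000e+00  0.00000e+00  1.00000e+00]]
can 0.57 114 203 [426. -68.  30.]
label 0.59 123 222 [455. -58.  30.]
pusher_tab 0.86 186 323 [578.  45.  95.]
pusher_tab 0.58 234 315 [567. 110.  95.]
pusher_face 0.76 187 325 [623.  24.  38.]
```

View pics/w1.png

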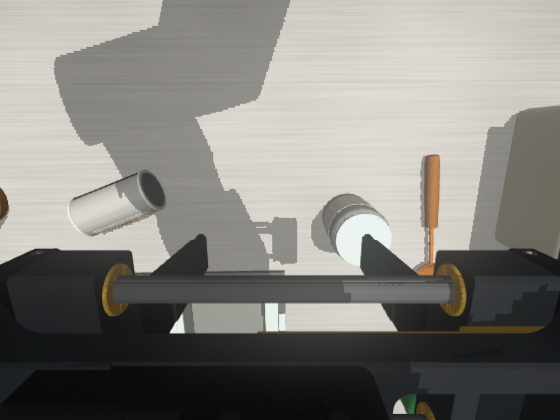

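The can is at (105,203) and shows a reddish trace on its lower, +x edge, so the label faces +x and somewhat down. I'll slide the pusher back first.

Request:
carry_out(series=[[0.85, -0.8, 0, 0.2], [0.85, -0.8, 0, 0], [0.85, -0.8, 0, 0], [0.85, -0.8, 0, 0], [0.87, -0.87, 0, 0]])

```text
t: 2.35
eef_pos: [585.1, 4.4, 272.3]
tcp_rot: [3.141, -0.0, -3.121]
ft_force: [0.3, 1.1, 0.2]
opening: 0.997
grip_force: 0.0
```

Request:
carry_out(series=[[0, 0, -0.8, 0], [0, 0, -0.8, 0], [0, 0, -0.8, 0], [0, 0, -0.8, 0], [0, 0, 0, 0]])

```text
t: 2.85
eef_pos: [581.3, 5.9, 108.0]
tcp_rot: [3.14, -0.009, -3.121]
ft_force: [-0.9, -0.4, 0.0]
opening: 1.0
grip_force: 0.0
```

```bash
python3 - <<'E'
from h import *
s=env.state();print(s['t'],s['eef_pos'],s['tcp_rot'],s['ft_force'])
import cv2
def e(f,r0,r1,c0,c1,z):
    a=cv2.imread(f)[r0:r1,c0:c1]; a=cv2.normalize(a,None,0,255,cv2.NORM_MINMAX); return cv2.resize(a,(390,300),interpolation=cv2.INTER_CUBIC)
cv2.imwrite('pics/c1.png',cv2.vconcat([cv2.hconcat([e('pics/w1.png',155,255,55,185,4),e('pics/s0.png',240,320,170,274,4)]),cv2.hconcat([e('pics/t0.png',240,300,273,351,4)]*2)]))
E
```

```text
2.85 [581.34197766   5.92892522 108.04920098] [ 3.14039773 -0.00851418 -3.12146952] [-0.87340515 -0.42319008  0.02344153]
```

View pics/c1.png

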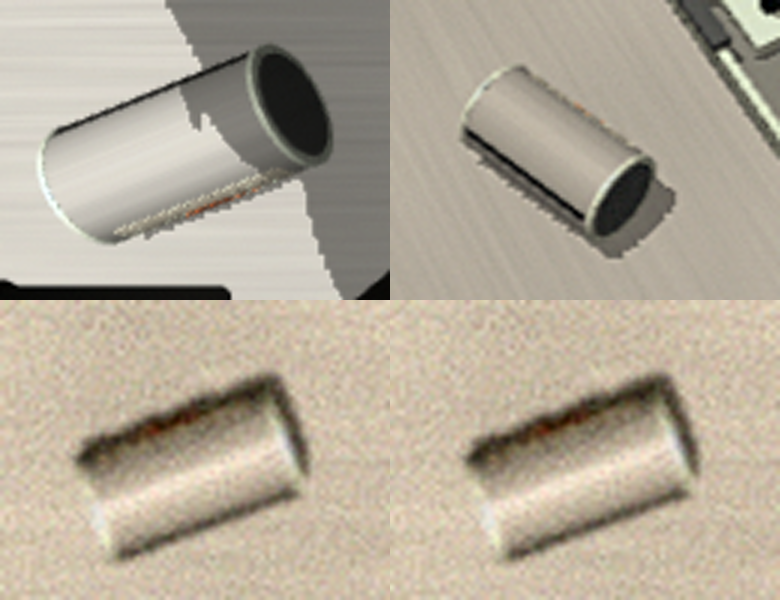

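The dark seam shows low on the can's −x side, so the label's middle is on the +x side.

Request:
carry_out(series=[[0.3, -0.35, -0.2, -0.1], [0.38, -0.39, -0.3, 0], [0, 0, -0.1, 0], [0, 0, 0, 0], [0, 0, 0, 0]])

```text
t: 3.35
eef_pos: [617.4, -31.8, 83.9]
tcp_rot: [3.142, 0.001, -3.133]
ft_force: [-0.2, 0.2, -0.4]
opening: 0.997
grip_force: 0.0
```

```bash
python3 - <<'E'
from h import *
s=env.state();print(s['t'],s['eef_pos'],s['tcp_rot'],s['ft_force'])
# can axis from pixel corners (top), check
C=np.array([431,-68.5,30.])
K=np.array([[294.698,0,283.661],[0,294.698,210.314],[0,0,1]])
P=np.array([[.009,.968,.252,331.31],[1,-.009,-.002,175.109],[.001,.252,-.968,442.926]])
def pw(p):
    q=K@(P[:,:3].T@(p-P[:,3]));return q[:2]/q[2]
for ax in (20,23):
  th=np.radians(ax); a=np.array([np.sin(th),-np.cos(th),0]); n=np.array([-a[1],a[0],0]); n=n*np.sign(n[0])  # n ~ +x
  for s_ in (-55,55): print('end tops',ax,proj('side',C+s_*a+[0,0,30]).round(1),proj('top',C+s_*a+[0,0,30]).round(1),pw(C+s_*a+[0,0,30]).round(1))
  for deg in (60,70,80,90,100,110,120):
    d=-n*np.sin(np.radians(deg))+np.array([0,0,np.cos(np.radians(deg))])
    print(ax,deg,[x.round(1).tolist() for s_ in (-55,55) for x in (proj('side',C+s_*a+30*d),pw(C+s_*a+30*d))])
E
```

```text
3.35 [617.43981655 -31.80578884  83.92227215] [ 3.14156302e+00  6.66021747e-04 -3.13298776e+00] [-0.23432371  0.24771745 -0.44713893]
end tops 20 [198.1 260.2] [292.7 280.4] [139.4 197.9]
end tops 20 [232.9 285.9] [331.6 266.5] [ 67.2 225.6]
20 60 [[191.0, 271.0], [135.7, 178.0], [225.5, 297.3], [65.1, 205.7]]
20 70 [[190.7, 272.8], [136.7, 176.0], [225.0, 299.0], [66.7, 203.4]]
20 80 [[190.6, 274.3], [137.9, 174.6], [224.8, 300.6], [68.7, 201.7]]
20 90 [[190.8, 275.7], [139.6, 173.8], [224.9, 301.9], [71.1, 200.6]]
20 100 [[191.2, 276.7], [141.5, 173.6], [225.2, 302.9], [73.8, 200.1]]
20 110 [[192.0, 277.5], [143.5, 174.0], [225.9, 303.6], [76.6, 200.2]]
20 120 [[192.9, 278.0], [145.7, 175.0], [226.7, 303.9], [79.5, 200.9]]
end tops 23 [197.3 261. ] [293.1 281.4] [138.4 195.9]
end tops 23 [233.7 285. ] [331.2 265.5] [ 68.4 227.5]
23 60 [[190.6, 272.2], [133.8, 176.4], [226.8, 296.7], [65.4, 207.9]]
23 70 [[190.2, 273.9], [134.7, 174.5], [226.4, 298.5], [66.9, 205.7]]
23 80 [[190.2, 275.5], [135.9, 173.1], [226.2, 300.0], [68.9, 204.0]]
23 90 [[190.4, 276.8], [137.6, 172.3], [226.3, 301.3], [71.3, 202.9]]
23 100 [[190.8, 277.9], [139.5, 172.1], [226.6, 302.3], [73.9, 202.3]]
23 110 [[191.5, 278.7], [141.6, 172.6], [227.2, 303.0], [76.8, 202.4]]
23 120 [[192.5, 279.1], [143.9, 173.5], [228.0, 303.3], [79.8, 203.0]]
```

Request:
carry_out(series=[[0, 0, -0.16, 0], [0, 0, 0, 0], [0, 0, 0, 0], [0, 0, 0, 0], [0, 0, 0, 0]], fingers=1)

```text
t: 3.85
eef_pos: [617.4, -32.8, 74.9]
tcp_rot: [3.142, 0.0, -3.134]
ft_force: [0.1, -0.0, 0.6]
opening: 0.635
grip_force: 0.0
```

Request:
carry_out(series=[[0, 0, 0, 0], [0, -0.2, 0, 0], [0, -0.4, 0, 0], [0, -0.4, 0, 0], [0, -0.4, 0, 0]])

```text
t: 4.35
eef_pos: [617.7, -103.8, 74.8]
tcp_rot: [3.141, 0.001, -3.134]
ft_force: [2.8, 2.4, 0.1]
opening: 0.216
grip_force: 1.4
```

Request:
carry_out(series=[[0, -0.4, 0, 0], [0, -0.4, 0, 0], [0, -0.4, 0, 0], [0, -0.3, 0, 0], [0, -0.1, 0, 0]])

```text
t: 4.85
eef_pos: [618.2, -185.0, 74.8]
tcp_rot: [-3.141, 0.002, -3.135]
ft_force: [6.9, 2.7, -1.7]
opening: 0.125
grip_force: 30.0
```

Request:
carry_out(series=[[0, -0.06, 0, 0], [0, -0.06, 0, 0], [0, -0.06, 0, 0], [0, -0.06, 0, 0], [0, 0, 0, 0]])

```text
t: 5.35
eef_pos: [618.0, -187.8, 74.6]
tcp_rot: [3.132, -0.001, -3.134]
ft_force: [11.1, 48.5, 5.8]
opening: 0.126
grip_force: 30.0
```

Request:
carry_out(series=[[0, 0.14, 0, 0], [0, 0, 0, 0], [0, 0, 0, 0], [0, 0, 0, 0], [0, 0, 0, 0]])

```text
t: 5.85
eef_pos: [618.1, -187.4, 74.7]
tcp_rot: [3.141, 0.001, -3.134]
ft_force: [6.3, 8.0, -0.1]
opening: 0.126
grip_force: 30.0
```

Request:
carry_out(series=[[0, 0, 0, 0], [0, 0, 0, 0], [0, 0, 0, 0], [0, 0, 0, 0], [0, 0, 0, 0]], fingers=-1)

```text
t: 6.35
eef_pos: [617.3, -188.0, 74.7]
tcp_rot: [3.142, -0.0, -3.134]
ft_force: [-1.1, -0.5, 0.3]
opening: 0.491
grip_force: 0.0
```

Request:
carry_out(series=[[0, 0, 0.5, 0], [0, 0, 0.9, 0], [0, 0, 0.9, 0], [0, 0, 0.9, 0], [0, 0, 0.8, 0]])

```text
t: 6.85
eef_pos: [617.3, -187.8, 277.3]
tcp_rot: [-3.141, 0.001, -3.134]
ft_force: [0.6, -0.5, 0.2]
opening: 0.909
grip_force: 0.0
```

```bash
python3 - <<'E'
from h import *
s=env.state();print(s['t'],s['eef_pos'],s['tcp_rot'],s['ft_force'])
for n,z in (('pusher_tab',95),('pusher_face',38),('can',30)):
    for c in ('side',):
      snap(c,'s1.png')
      for r in env.look_for(c,n)[:2]:
        v,u=r['position'][0]*420,r['position'][1]*560
        print(n,round(r['conf'],2),round(u),round(v),ray(c,u,v,z).round())
E
```

```text
6.85 [ 617.25313364 -187.76116977  277.27620543] [-3.14119620e+00  1.03202433e-03 -3.13400726e+00] [ 0.55107712 -0.49789097  0.17589626]
pusher_tab 0.56 305 278 [ 587. -203.   95.]
pusher_tab 0.37 377 323 [ 652. -367.   95.]
pusher_face 0.7 306 274 [ 614. -167.   38.]
pusher_face 0.16 280 245 [606. -63.  38.]
can 0.65 213 279 [426. -61.  30.]
can 0.36 150 169 [430. 363.  30.]
```

Request:
carry_out(series=[[-0.3, 0.2, 0, -0.9], [-0.4, 0.25, 0, -1], [-0.4, 0.25, 0, -1], [-0.4, 0.25, 0, -1], [-0.4, 0.25, 0, -1]])

```text
t: 7.65
eef_pos: [521.2, -127.2, 273.2]
tcp_rot: [-3.141, -0.003, 2.632]
ft_force: [1.0, 0.2, -0.0]
opening: 0.996
grip_force: 0.0
```

Request:
carry_out(series=[[-0.4, 0.25, -0.3, -1], [-0.4, 0.25, -0.5, -1], [-0.4, 0.25, -0.5, -1], [-0.4, 0.25, -0.5, -1], [-0.24, 0.19, -0.3, -1]])

```text
t: 8.15
eef_pos: [427.8, -67.2, 167.3]
tcp_rot: [-3.139, -0.003, 2.108]
ft_force: [-0.2, -0.2, 0.2]
opening: 1.0
grip_force: 0.0
```

Request:
carry_out(series=[[0, 0, 0, -1], [0, 0, 0, -0.6], [0, 0, 0, 0], [0, 0, 0, 0], [0, 0, 0, 0]])

```text
t: 8.65
eef_pos: [430.3, -68.3, 169.4]
tcp_rot: [-3.141, -0.0, 1.946]
ft_force: [0.1, 0.6, -0.9]
opening: 0.999
grip_force: 0.0
```

```bash
python3 - <<'E'
from h import *
s=env.state();print(s['t'],s['eef_pos'],np.degrees(s['tcp_rot']),s['opening'],s['joints'])
E
```

```text
8.65 [430.25629827 -68.26173341 169.40003739] [-1.79970480e+02 -2.63539181e-02  1.11515482e+02] 0.9989361386798512 [-3.09216928e-01  2.88388668e-01  2.05599059e+00  4.24944915e-05
  7.97903391e-01 -6.84762734e-01]
```

Request:
carry_out(series=[[0, 0, -0.8, 0], [0, 0, -0.8, 0], [0, 0, -0.8, 0], [0, 0, -0.56, 0], [0, 0, -0.19, 0]])

```text
t: 9.15
eef_pos: [429.4, -68.0, 10.0]
tcp_rot: [-3.139, -0.002, 1.946]
ft_force: [-0.1, 0.1, -0.1]
opening: 1.003
grip_force: 0.0
```

Request:
carry_out(series=[[0, 0, 0, 0], [0, 0, 0, 0], [0, 0, 0, 0], [0, 0, 0, 0], [0, 0, 0, 0]], fingers=1)

```text
t: 9.65
eef_pos: [430.6, -68.3, 13.0]
tcp_rot: [3.141, 0.001, 1.945]
ft_force: [-0.8, -0.7, -0.1]
opening: 0.637
grip_force: 0.0
```

Request:
carry_out(series=[[0, 0, 0, 0], [0, 0, 0, 0], [0, 0, 0, 0], [0, 0, 0, 0], [0, 0, 0.1, 0]])

```text
t: 10.15
eef_pos: [430.2, -68.2, 17.2]
tcp_rot: [-3.141, -0.0, 1.945]
ft_force: [-0.2, -0.4, -5.1]
opening: 0.625
grip_force: 30.0
```

Request:
carry_out(series=[[0, 0, 0.4, 0], [0, 0, 0.7, 0], [0, 0, 0.7, 0.5], [0.3, 0.07, 0.6, 1], [0.3, 0.07, 0, 1]])

```text
t: 10.65
eef_pos: [461.8, -61.5, 141.0]
tcp_rot: [3.138, 0.004, 2.211]
ft_force: [0.9, 0.1, -5.7]
opening: 0.626
grip_force: 30.0
```

Request:
carry_out(series=[[0.4, 0.09, 0, 1], [0.4, 0.09, 0, 1], [0.4, 0.09, 0, 1], [0.4, 0.09, 0, 1], [0.4, 0.09, 0, 1]])

```text
t: 11.15
eef_pos: [560.7, -38.4, 137.1]
tcp_rot: [-3.141, -0.001, 2.735]
ft_force: [0.5, -0.4, -4.5]
opening: 0.621
grip_force: 30.0
```

Request:
carry_out(series=[[0.4, 0.09, 0, 1], [0.4, 0.1, 0, 1], [0.37, 0.1, 0, 1], [0, 0, 0, 1], [0, 0, 0, 0]])

```text
t: 11.65
eef_pos: [618.5, -24.0, 136.7]
tcp_rot: [3.141, -0.002, -3.132]
ft_force: [0.2, -0.3, -5.4]
opening: 0.63
grip_force: 30.0
```

Request:
carry_out(series=[[0, 0, 0, 0], [0, 0, -0.4, 0], [0, 0, -0.5, 0], [0, 0, -0.5, 0], [0, 0, 0, 0]])

```text
t: 12.15
eef_pos: [616.9, -24.2, 64.6]
tcp_rot: [3.141, -0.005, -3.137]
ft_force: [0.6, -1.1, -5.2]
opening: 0.625
grip_force: 30.0
```

```bash
python3 - <<'E'
from h import *
s=env.state();print(s['t'],s['eef_pos'],np.degrees(s['tcp_rot']),s['opening'],s['grip_force'])
a=snap('top','t2.png')[130:250,210:370,::-1]
b=snap('side','s2.png')[160:320,200:360,::-1]
cv2.imwrite('pics/c2.png',cv2.hconcat([cv2.resize(cv2.normalize(x,None,0,255,cv2.NORM_MINMAX),(400,400),interpolation=cv2.INTER_CUBIC) for x in (a[:,20:140],b)]))
E
```

```text
12.15 [616.91498907 -24.20732967  64.56768537] [ 179.94693785   -0.31404117 -179.71999448] 0.6251884705156691 29.95878428220749
```

View pics/c2.png

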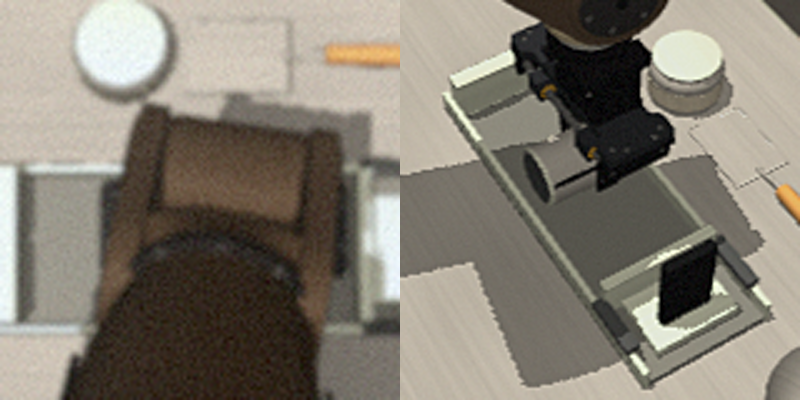

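Request:
carry_out(series=[[0.03, 0, -0.4, 0.05], [0, 0, -0.3, 0.05], [0, 0, -0.12, 0], [0, 0, -0.05, 0], [0, 0, 0, 0]])

```text
t: 12.75
eef_pos: [620.5, -24.3, 24.0]
tcp_rot: [3.142, 0.0, -3.124]
ft_force: [-0.4, 0.1, -4.6]
opening: 0.627
grip_force: 30.0
```

```bash
python3 - <<'E'
from h import *
s=env.state();print(s['t'],s['eef_pos'],np.degrees(s['tcp_rot']),s['opening'],s['ft_force'])
E
```

```text
12.75 [620.54889549 -24.27048356  24.00441155] [ 1.79995863e+02  9.74619703e-03 -1.78981493e+02] 0.6266994981671034 [-0.41249541  0.11325761 -4.58719978]
```

Request:
carry_out(series=[[0, 0, -0.03, 0], [0, 0, -0.03, 0], [0, 0, 0, 0], [0, 0, 0, 0], [0, 0, 0, 0]])

```text
t: 13.25
eef_pos: [620.6, -24.3, 21.0]
tcp_rot: [3.142, 0.001, -3.124]
ft_force: [-0.1, 0.4, -3.3]
opening: 0.63
grip_force: 30.0
```

Request:
carry_out(series=[[0, 0, 0, 0], [0, 0, 0, 0], [0, 0, 0, 0], [0, 0, 0, 0], [0, 0, 0, 0]], fingers=-1)

```text
t: 13.75
eef_pos: [620.5, -24.3, 20.8]
tcp_rot: [3.141, 0.0, -3.124]
ft_force: [-0.3, 0.8, -0.2]
opening: 0.975
grip_force: 0.0
```

Request:
carry_out(series=[[0, 0, 0, 0], [0, 0, 0, 0], [0, 0, 0, 0], [0, 0, 0, 0], [0, 0, 0, 0]])

```text
t: 14.25
eef_pos: [620.4, -24.3, 20.7]
tcp_rot: [3.142, -0.0, -3.124]
ft_force: [0.6, 0.5, 0.1]
opening: 1.0
grip_force: 0.0
```

Request:
carry_out(series=[[0, 0, 0.4, 0], [0, 0, 0.8, 0], [0, 0, 0.9, 0], [0, 0, 0.9, 0], [0, 0, 0, 0]])

```text
t: 14.75
eef_pos: [622.7, -24.5, 176.8]
tcp_rot: [-3.14, 0.009, -3.123]
ft_force: [0.4, 0.1, -0.5]
opening: 0.998
grip_force: 0.0
```

Request:
carry_out(series=[[0.1, 0.7, 0, 0], [0.1, 0.8, 0, 0], [0.1, 0.8, 0, 0], [0.1, 0.8, 0, 0], [0, 0.6, 0, 0]])

```text
t: 15.25
eef_pos: [640.4, 163.0, 169.9]
tcp_rot: [3.141, -0.0, -3.123]
ft_force: [-0.2, -0.2, -0.8]
opening: 0.999
grip_force: 0.0
```

Request:
carry_out(series=[[0, 0, 0, 0], [0, 0, 0, 0], [0, 0, 0, 0], [0, 0, 0, 0], [0, 0, 0, 0]])

```text
t: 15.75
eef_pos: [640.5, 159.7, 170.8]
tcp_rot: [3.142, 0.0, -3.125]
ft_force: [0.2, 1.0, -0.3]
opening: 1.0
grip_force: 0.0
```

```bash
python3 - <<'E'
from h import *
s=env.state();print(s['t'],s['eef_pos'])
k=env.calibration('wrist');np.save('w3.npy',k['pose'])
w=snap('wrist','w3.png');t=snap('top','t3.png');sd=snap('side','s3.png')
for c in ('wrist','top','side'):
  for n,z in (('can',38),('label',38),('pusher_face',38)):
    for r in env.look_for(c,n)[:1]:
      v,u=r['position'][0]*420,r['position'][1]*560
      print(c,n,round(r['conf'],2),round(u),round(v),ray(c,u,v,z).round())
u,v=proj('wrist',[620,-24,38]);print(u,v)
x0=int(max(0,u-70));y0=int(max(0,v-70))
A=cv2.resize(w[y0:y0+140,x0:x0+140,::-1],(400,400),interpolation=cv2.INTER_CUBIC)
U,V=proj('side',[620,-24,38]);X=int(U-40);Y=int(V-40)
B=cv2.resize(sd[Y:Y+80,X:X+80,::-1],(400,400),interpolation=cv2.INTER_CUBIC)
print(x0,y0,X,Y)
cv2.imwrite('pics/c3.png',cv2.hconcat([A,B]))
E
```

```text
15.75 [640.54334599 159.71783888 170.76959284]
wrist can 0.6 104 177 [615. -25.  38.]
wrist label 0.89 128 176 [614.  -0.  38.]
wrist pusher_face 0.61 10 199 [ 640. -126.   38.]
top can 0.79 299 204 [619. -32.  38.]
top label 0.49 284 201 [627.   7.  38.]
top pusher_face 0.73 346 205 [ 617. -163.   38.]
side can 0.96 275 231 [618. -22.  38.]
side pusher_face 0.6 309 279 [ 613. -182.   38.]
105.22032950867593 181.49348912125248
35 111 236 191
```

View pics/c3.png

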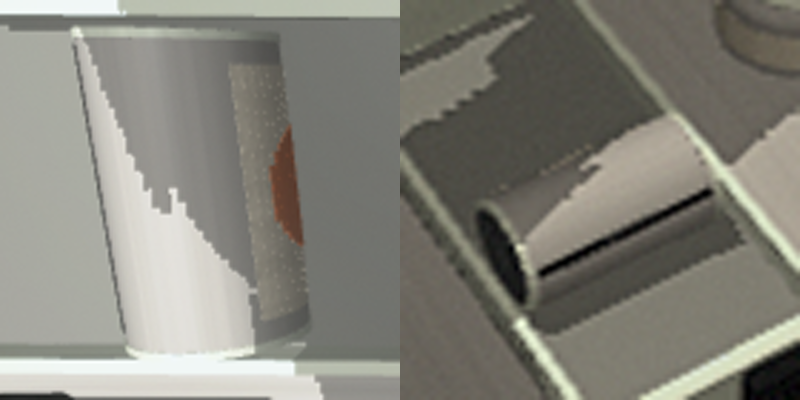

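The can lies across the lane, open on both sides. The label edge is at crop (230,65)-(262,320) facing +y, and the seam shows on the −y side.

```bash
cat >> h.py <<'E'
from scipy.optimize import brentq
def cyl(c,u,v,yc,P=None,zc=38,r=30):
    k=env.calibration(c);K=np.array(k['K']);P=np.array(k['pose'] if P is None else P)
    d=P[:3,:3]@np.linalg.solve(K,[u,v,1]);o=P[:3,3]
    a=d[1]**2+d[2]**2;b=2*(d[1]*(o[1]-yc)+d[2]*(o[2]-zc));q=(o[1]-yc)**2+(o[2]-zc)**2-r*r
    D=b*b-4*a*q
    if D<0: return 'miss'
    p=o+d*(-b-D**.5)/2/a
    return p.round(1).tolist(),round(float(np.degrees(np.arctan2(p[1]-yc,p[2]-zc))),1)
E
python3 - <<'E'
from h import *
P=np.load('w3.npy')
for yc in (-26,-24.3,-22):
  print(yc)
  for x,y in ((230,65),(246,190),(262,320),(270,180)): print(' lab',cyl('wrist',x/2.857+34.7,y/2.857+110.7,yc,P))
  for x,y in ((264,245.4),(281,237.5),(298.4,229.6)): print(' seam',cyl('side',x-.4,y-.4,yc))
# silhouettes: left/right of can in wrist at mid axis
for yc in (-26,-24.3,-22):
  for d in (-90,-60,-50,-40,-30,100,120,130,140): 
    a=np.radians(d); p=proj('wrist',[618,yc+30*np.sin(a),38+30*np.cos(a)]); print(yc,d,((p-[34.7,110.7])*2.857).round())
E
```

```text
-26
 lab ([571.5, -0.1, 53.2], 59.5)
 lab ([612.9, -0.1, 53.1], 59.8)
 lab ([659.4, -0.1, 53.2], 59.7)
 lab ([610.7, 3.5, 43.4], 79.6)
 seam ([567.5, -52.5, 52.0], -62.2)
 seam ([615.3, -52.9, 51.3], -63.6)
 seam ([665.5, -53.4, 50.2], -66.1)
-24.3
 lab ([571.4, 0.7, 54.6], 56.3)
 lab ([612.7, 0.7, 54.5], 56.5)
 lab ([659.0, 0.7, 54.6], 56.4)
 lab ([610.4, 4.7, 45.7], 75.1)
 seam ([568.0, -51.6, 50.5], -65.4)
 seam ([615.9, -51.9, 49.8], -66.8)
 seam ([666.2, -52.4, 48.6], -69.4)
-22
 lab ([571.4, 1.7, 56.5], 52.0)
 lab ([612.4, 1.7, 56.4], 52.3)
 lab ([658.4, 1.7, 56.4], 52.1)
 lab ([610.0, 6.1, 48.4], 69.6)
 seam ([568.8, -50.2, 48.3], -69.8)
 seam ([616.8, -50.4, 47.6], -71.4)
 seam ([667.3, -50.9, 46.2], -74.1)
-26 -90 [112. 195.]
-26 -60 [ 94. 202.]
-26 -50 [ 93. 204.]
-26 -40 [ 97. 206.]
-26 -30 [103. 208.]
-26 100 [284. 196.]
-26 120 [287. 192.]
-26 130 [285. 190.]
-26 140 [280. 189.]
-24.3 -90 [117. 195.]
-24.3 -60 [ 99. 202.]
-24.3 -50 [ 99. 204.]
-24.3 -40 [102. 206.]
-24.3 -30 [108. 208.]
-24.3 100 [289. 196.]
-24.3 120 [292. 192.]
-24.3 130 [289. 190.]
-24.3 140 [285. 189.]
-22 -90 [123. 196.]
-22 -60 [105. 202.]
-22 -50 [105. 204.]
-22 -40 [109. 206.]
-22 -30 [115. 208.]
-22 100 [295. 196.]
-22 120 [298. 192.]
-22 130 [295. 190.]
-22 140 [290. 189.]
```

Request:
carry_out(series=[[0, -0.5, 0, 0], [-0.1, -0.9, 0, 0], [-0.1, -0.9, 0, 0], [-0.2, -0.9, 0, 0], [0, -0.46, 0, 0]])

```text
t: 16.85
eef_pos: [619.4, -25.2, 170.9]
tcp_rot: [-3.141, -0.0, -3.125]
ft_force: [-0.1, -0.1, 0.1]
opening: 0.999
grip_force: 0.0
```

Request:
carry_out(series=[[0, 0, -0.2, 0], [0, 0, -0.9, 0], [0, 0, -0.9, 0], [0, 0, -0.8, 0], [0, 0, -0.2, 0]])

```text
t: 17.35
eef_pos: [618.3, -20.9, 16.5]
tcp_rot: [3.14, -0.006, -3.123]
ft_force: [-0.1, -0.4, 0.0]
opening: 1.0
grip_force: 0.0
```

Request:
carry_out(series=[[0, 0, 0, 0], [0, 0, 0, 0], [0, 0, 0, 0], [0, 0, 0, 0], [0, 0, 0, 0]], fingers=1)

```text
t: 17.85
eef_pos: [620.9, -22.4, 21.9]
tcp_rot: [-3.141, 0.002, -3.124]
ft_force: [1.1, -0.6, -0.4]
opening: 0.633
grip_force: 0.0
```

Request:
carry_out(series=[[0, 0, 0, 0], [0, 0, 0, 0], [0, 0, 0, 0], [0, 0, 0, 0], [0, 0, 0, 0]])

```text
t: 18.35
eef_pos: [620.9, -22.4, 21.8]
tcp_rot: [-3.141, 0.002, -3.124]
ft_force: [-1.2, -0.2, 7.9]
opening: 0.624
grip_force: 30.0
```

Request:
carry_out(series=[[0, 0, 0.1, 0], [0, 0, 0, 0], [0, 0.07, 0, 0], [0, 0.07, 0, 0], [0, 0, 0, 0]])

```text
t: 18.85
eef_pos: [620.2, -14.7, 25.4]
tcp_rot: [3.141, -0.001, -3.123]
ft_force: [0.1, -0.7, -4.7]
opening: 0.624
grip_force: 30.0
```

Request:
carry_out(series=[[0, 0, -0.05, 0], [0, 0, -0.05, 0], [0, 0, 0, 0], [0, 0, 0, 0], [0, 0, 0, 0]])

```text
t: 19.35
eef_pos: [620.5, -15.2, 21.8]
tcp_rot: [3.141, 0.001, -3.124]
ft_force: [-4.2, 1.6, 9.3]
opening: 0.626
grip_force: 30.0
```

Request:
carry_out(series=[[0, 0, 0, 0], [0, 0, 0, 0], [0, 0, 0, 0], [0, 0, 0, 0], [0, 0, 0, 0]], fingers=-1)

```text
t: 19.85
eef_pos: [620.4, -15.3, 20.6]
tcp_rot: [3.142, -0.0, -3.124]
ft_force: [-0.5, -0.8, 0.2]
opening: 0.975
grip_force: 0.0
```

Request:
carry_out(series=[[0, 0, 0, 0], [0, 0, 0.3, 0], [0, 0, 0.8, 0], [0, 0, 0.9, 0], [0, 0, 0.9, 0]])

```text
t: 20.35
eef_pos: [620.1, -15.2, 168.4]
tcp_rot: [3.142, 0.0, -3.124]
ft_force: [-0.1, -0.1, -0.5]
opening: 0.998
grip_force: 0.0
```

Request:
carry_out(series=[[0, -0.7, 0, 0], [0, -0.8, 0, 0], [0, -0.8, 0, 0], [0, -0.7, 0, 0], [0, -0.4, 0, 0]])

```text
t: 20.85
eef_pos: [620.2, -187.7, 166.8]
tcp_rot: [-3.141, 0.001, -3.125]
ft_force: [1.3, 0.1, -1.0]
opening: 1.0
grip_force: 0.0
```

```bash
python3 - <<'E'
from h import *
s=env.state();print(s['t'],s['eef_pos'],np.degrees(s['tcp_rot']))
k=env.calibration('wrist');np.save('w4.npy',k['pose'])
w=snap('wrist','w4.png');sd=snap('side','s4.png')
U,V=proj('side',[620,-16,38]);X=int(U-40);Y=int(V-40)
# seam: dark pixels on the can in side crop
g=sd.astype(int).sum(2)
for f,col in ((0.3,0),(0.5,0),(0.7,0)):
  x=565+110*f
  best=[]
  for a in range(-95,-30,1):
    vals=[]
    for dx in (-6,-3,0,3,6):
      p=proj('side',[x+dx,-16+30*np.sin(np.radians(a)),38+30*np.cos(np.radians(a))]); vals.append(g[int(round(p[1])),int(round(p[0]))])
    best.append(np.mean(vals))
  print(f,-95+int(np.argmin(best)),min(best),np.median(best))
E
```

```text
20.85 [ 620.20087407 -187.6837827   166.82855539] [-1.79971741e+02  5.24763310e-02 -1.79060130e+02]
0.3 -62 37.2 318.6
0.5 -63 18.2 314.4
0.7 -61 61.8 343.2
```

Request:
carry_out(series=[[0, 0, -0.5, 0], [0, 0, -0.9, 0], [0, 0, -0.44, 0], [0, 0, 0, 0], [0, 0, 0, 0]])

```text
t: 21.45
eef_pos: [620.9, -184.4, 74.6]
tcp_rot: [3.142, 0.0, -3.123]
ft_force: [-0.2, 0.4, 1.1]
opening: 1.002
grip_force: 0.0
```

Request:
carry_out(series=[[0, 0, 0, 0], [0, 0, 0, 0], [0, 0, 0, 0], [0, 0, 0, 0], [0, 0, 0, 0]], fingers=1)

```text
t: 21.95
eef_pos: [620.5, -185.3, 74.1]
tcp_rot: [-3.142, 0.0, -3.124]
ft_force: [-0.7, 0.8, -0.2]
opening: 0.639
grip_force: 0.0
```

Request:
carry_out(series=[[0, 0, 0, 0], [0, 0, 0, 0], [0, 0, 0, 0], [0, 0, 0, 0], [0, 0, 0, 0]])

```text
t: 22.45
eef_pos: [620.4, -185.3, 73.7]
tcp_rot: [3.141, -0.0, -3.124]
ft_force: [-1.0, 0.9, -0.4]
opening: 0.218
grip_force: 0.0
```

Request:
carry_out(series=[[0, 0.2, 0, 0], [0, 0.4, 0, 0], [0, 0.4, 0, 0], [0, 0.3, 0, 0], [0, 0.2, 0, 0]])

```text
t: 22.95
eef_pos: [619.9, -108.2, 73.7]
tcp_rot: [3.141, -0.001, -3.122]
ft_force: [-5.5, -2.3, 2.7]
opening: 0.122
grip_force: 30.0
```

Request:
carry_out(series=[[0, 0.08, 0, 0], [0, 0.06, 0, 0], [0, 0.05, 0, 0], [0, 0.05, 0, 0], [0, 0.05, 0, 0]])

```text
t: 23.45
eef_pos: [619.7, -95.3, 73.7]
tcp_rot: [3.141, -0.001, -3.123]
ft_force: [-5.8, -2.4, 3.1]
opening: 0.131
grip_force: 30.0
```

Request:
carry_out(series=[[0, 0.05, 0, 0], [0, 0.06, 0, 0], [0, 0.06, 0, 0], [0, 0.06, 0, 0], [0, 0.06, 0, 0]])

```text
t: 23.95
eef_pos: [619.6, -80.8, 73.7]
tcp_rot: [3.141, -0.002, -3.123]
ft_force: [-6.8, -2.3, 4.1]
opening: 0.125
grip_force: 30.0
```

Request:
carry_out(series=[[0, 0.06, 0, 0], [0, 0.06, 0, 0], [0, 0.06, 0, 0], [0, 0.06, 0, 0], [0, 0.06, 0, 0]])

```text
t: 24.45
eef_pos: [619.5, -65.8, 73.7]
tcp_rot: [3.141, -0.002, -3.123]
ft_force: [-8.0, -2.0, 4.3]
opening: 0.123
grip_force: 30.0
```

```bash
python3 - <<'E'
from h import *
s=env.state();print(s['t'],s['eef_pos'],s['ft_force'],s['opening'])
sd=snap('side','s5.png');a=sd[160:260,220:360,::-1]
w=snap('wrist','w5.png')[90:290,130:410,::-1]
cv2.imwrite('pics/c5.png',cv2.hconcat([cv2.resize(a,(420,300),interpolation=cv2.INTER_CUBIC),cv2.resize(w,(380,300))]))
E
```

```text
24.45 [619.48989351 -65.75547588  73.71274245] [-8.02547731 -1.95724517  4.34640632] 0.12305355531158968
```

View pics/c5.png

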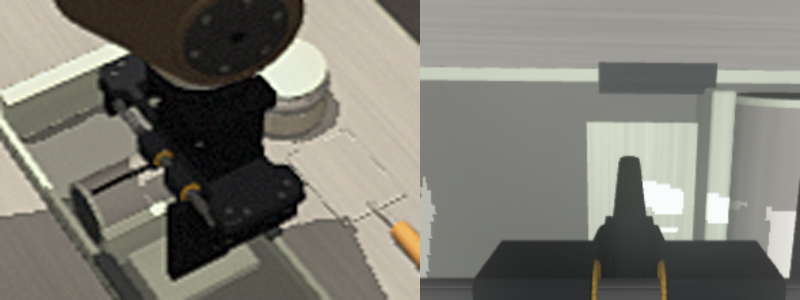

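```bash
python3 - <<'E'
from h import *
for yc in (13,14.5,17):
  for u,v in ((251.5,223),(271.3,215.7)): print(yc,cyl('side',u,v,yc))
E
```

```text
13 ([570.0, 10.7, 67.9], -4.4)
13 ([623.9, 6.2, 67.2], -13.2)
14.5 ([570.0, 10.8, 67.8], -7.1)
14.5 ([624.1, 6.4, 66.9], -15.7)
17 ([570.1, 11.1, 67.4], -11.4)
17 ([624.3, 6.9, 66.2], -19.7)
```

Request:
carry_out(series=[[0, 0.06, 0, 0], [0, 0.06, 0, 0], [0, 0.06, 0, 0], [0, 0.06, 0, 0], [0, 0.06, 0, 0]])

```text
t: 25.05
eef_pos: [619.3, -50.7, 73.7]
tcp_rot: [3.141, -0.002, -3.123]
ft_force: [-8.5, -1.4, 4.3]
opening: 0.129
grip_force: 30.0
```

Request:
carry_out(series=[[0, 0.06, 0, 0], [0, 0.06, 0, 0], [0, 0.06, 0, 0], [0, 0.06, 0, 0], [0, 0.06, 0, 0]])

```text
t: 25.55
eef_pos: [619.2, -35.7, 73.7]
tcp_rot: [3.141, -0.003, -3.123]
ft_force: [-9.5, -2.2, 5.4]
opening: 0.122
grip_force: 30.0
```

Request:
carry_out(series=[[0, 0.06, 0, 0], [0, 0.06, 0, 0], [0, 0.06, 0, 0], [0, 0.04, 0, 0], [0, 0, 0, 0]])

```text
t: 26.05
eef_pos: [619.1, -24.4, 73.7]
tcp_rot: [3.141, -0.003, -3.123]
ft_force: [-9.4, 0.2, 5.6]
opening: 0.123
grip_force: 30.0
```

```bash
python3 - <<'E'
from h import *
s=env.state();print(s['t'],s['eef_pos'],s['ft_force'],s['opening'])
sd=snap('side','s6.png');a=sd[150:250,210:350,::-1]
w=snap('wrist','w6.png')[90:290,280:560,::-1];np.save('w6.npy',env.calibration('wrist')['pose'])
cv2.imwrite('pics/c6.png',cv2.hconcat([cv2.resize(a,(400,286),interpolation=cv2.INTER_CUBIC),cv2.resize(w,(400,286))]))
E
```

```text
26.05 [619.07875161 -24.39060833  73.70987205] [-9.38267958  0.15842763  5.55078242] 0.12314072827801519
```

View pics/c6.png

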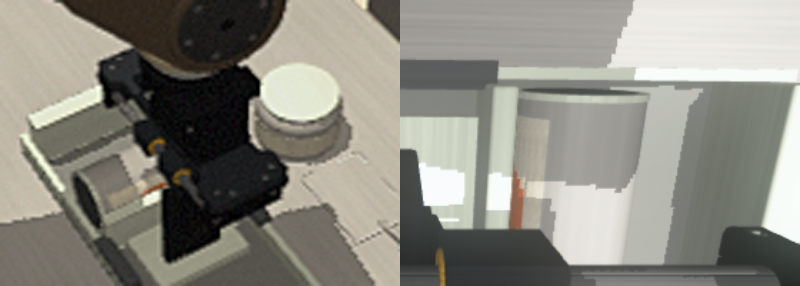

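```bash
python3 - <<'E'
from h import *
P=np.load('w6.npy')
for yc in (54,56,58):
  print(yc,cyl('wrist',280+148*.7,90+135*.7,yc,P),cyl('wrist',280+123*.7,90+180*.7,yc,P))
  for a in (60,90,110): print(((proj('wrist',[590,yc+30*np.sin(np.radians(a)),38+30*np.cos(np.radians(a))])-[280,90])/.7).round())
E
```

```text
54 ([577.3, 37.0, 62.7], -34.6) ([599.6, 29.9, 55.8], -53.5)
[231. 160.]
[223. 154.]
[210. 149.]
56 ([577.5, 37.4, 61.5], -38.4) ([600.2, 30.5, 53.8], -58.2)
[235. 160.]
[227. 154.]
[214. 149.]
58 ([577.7, 37.8, 60.2], -42.2) ([600.8, 31.2, 51.5], -63.3)
[239. 160.]
[231. 154.]
[217. 150.]
```

Request:
carry_out(series=[[0, 0.05, 0, 0], [0, 0.06, 0, 0], [0, 0.06, 0, 0], [0, 0.06, 0, 0], [0, 0.06, 0, 0]])

```text
t: 26.65
eef_pos: [618.9, -10.2, 73.7]
tcp_rot: [3.141, -0.003, -3.123]
ft_force: [-9.9, -2.3, 4.6]
opening: 0.127
grip_force: 30.0
```

Request:
carry_out(series=[[0, 0.06, 0, 0], [0, 0.06, 0, 0], [0, 0.06, 0, 0], [0, 0.06, 0, 0], [0, 0.06, 0, 0]])

```text
t: 27.15
eef_pos: [618.8, 4.8, 73.7]
tcp_rot: [3.141, -0.003, -3.123]
ft_force: [-11.0, -2.6, 5.8]
opening: 0.125
grip_force: 30.0
```

Request:
carry_out(series=[[0, 0.06, 0, 0], [0, 0.06, 0, 0], [0, 0.06, 0, 0], [0, 0.06, 0, 0], [0, 0.06, 0, 0]])

```text
t: 27.65
eef_pos: [618.7, 19.8, 73.7]
tcp_rot: [3.141, -0.004, -3.123]
ft_force: [-11.8, -2.1, 6.4]
opening: 0.128
grip_force: 30.0
```

Request:
carry_out(series=[[0, 0.05, 0, 0], [0, 0.05, 0, 0], [0, 0.04, 0, 0], [0, 0.03, 0, 0], [0, 0.02, 0, 0]])

```text
t: 28.15
eef_pos: [618.5, 29.3, 73.7]
tcp_rot: [3.141, -0.004, -3.123]
ft_force: [-11.2, -2.7, 6.1]
opening: 0.126
grip_force: 30.0
```

Just short of the stop; I'll close the last few millimetres until force shows.

Request:
carry_out(series=[[0, 0.03, 0, 0], [0, 0.02, 0, 0], [0, 0.02, 0, 0], [0, 0.01, 0, 0], [0, 0, 0, 0]])

```text
t: 28.65
eef_pos: [618.5, 32.8, 73.7]
tcp_rot: [-3.141, -0.004, -3.123]
ft_force: [-12.0, -5.8, 6.7]
opening: 0.125
grip_force: 30.0
```

Request:
carry_out(series=[[0, 0, 0, 0], [0, 0, 0, 0], [0, 0, 0, 0], [0, 0, 0, 0], [0, 0, 0, 0]], fingers=-1)

```text
t: 29.15
eef_pos: [620.5, 32.9, 73.7]
tcp_rot: [3.141, 0.0, -3.123]
ft_force: [-0.2, 0.8, -0.8]
opening: 0.487
grip_force: 0.0
```

Request:
carry_out(series=[[0, 0, 0, 0], [0, 0, 0.3, 0], [0, 0, 0.8, 0], [0, 0, 0.9, 0], [0, 0, 0.9, 0]])

```text
t: 29.65
eef_pos: [620.1, 32.8, 221.5]
tcp_rot: [3.141, 0.0, -3.124]
ft_force: [0.6, -0.4, 1.2]
opening: 0.911
grip_force: 0.0
```

Request:
carry_out(series=[[0, -0.5, 0, 0], [0, -0.9, 0, 0], [0, -0.9, 0, 0], [0, -0.2, 0, 0], [0, 0, 0, 0]])

```text
t: 30.15
eef_pos: [620.3, -93.7, 219.5]
tcp_rot: [-3.142, 0.001, -3.126]
ft_force: [0.0, 0.5, -0.1]
opening: 0.999
grip_force: 0.0
```

```bash
python3 - <<'E'
from h import *
s=env.state();print(s['t'],s['eef_pos'],s['ft_force'])
np.save('w7.npy',env.calibration('wrist')['pose']);w=snap('wrist','w7.png');t=snap('top','t7.png');sd=snap('side','s7.png')
for c in ('wrist','top','side'):
  for n in ('label','can','pusher_face'):
    for r in env.look_for(c,n)[:1]:
      v,u=r['position'][0]*420,r['position'][1]*560
      print(c,n,round(r['conf'],2),round(u),round(v),ray(c,u,v,68).round())
cv2.imwrite('pics/c7.png',cv2.hconcat([cv2.resize(w[90:290,360:560,::-1],(400,400)),cv2.resize(sd[160:240,210:290,::-1],(400,400),interpolation=cv2.INTER_CUBIC)]))
E
```

```text
30.15 [620.29048111 -93.65562291 219.54750047] [ 0.01472339  0.52140055 -0.143204  ]
wrist label 0.66 464 195 [612. 110.  68.]
wrist can 0.87 458 193 [610. 103.  68.]
wrist pusher_face 0.67 403 193 [611.  41.  68.]
top label 0.69 246 205 [612. 111.  68.]
top can 0.82 248 203 [617. 106.  68.]
top pusher_face 0.69 269 204 [614.  49.  68.]
side label 0.96 252 195 [617.  91.  68.]
side can 0.58 244 195 [600. 103.  68.]
side pusher_face 0.68 260 214 [603.  25.  68.]
```

View pics/c7.png

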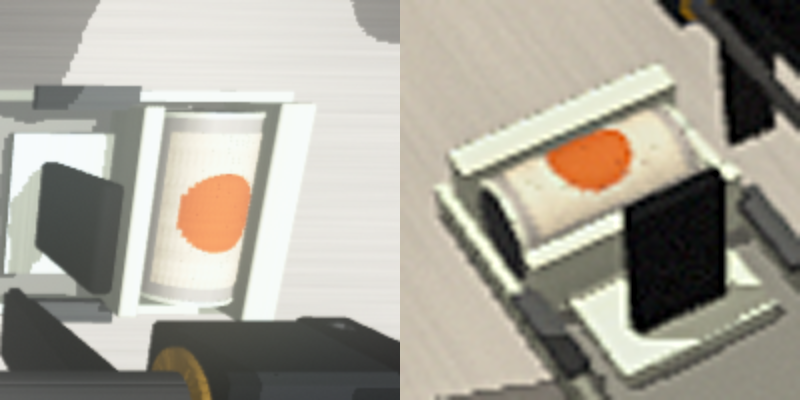

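```bash
python3 - <<'E'
from h import *
P=np.load('w7.npy')
for yc in (111,112.5):
  print(yc,'disc edge+43',cyl('wrist',360+88.3,90+107.3,yc,P),cyl('side',210+37.8,160+37.6,yc))
  print('disc right -43',cyl('wrist',360+125,90+107,yc,P))
# label near edge (pale vs steel) & disc mask extents on top camera
for f,c,PP in (('t7','top',None),('w7','wrist',P),('s7','side',None)):
  im=cv2.imread(f'pics/{f}.png').astype(int)
  m=((im[:,:,2]-im[:,:,0])>(45 if c=='top' else 70)).astype(np.uint8)
  u0,v0=(464,195) if c=='wrist' else proj(c,[615,112,68])
  n,l,st,ce=cv2.connectedComponentsWithStats(m)
  j=[i for i in range(1,n) if np.hypot(*(ce[i]-[u0,v0]))<25 and st[i][4]>15]
  for i in j:
    ys,xs=np.where(l==i); r=[cyl(c,x,y,112,PP) for x,y in zip(xs,ys)]
    a=[q[1] for q in r if q!='miss'];X=[q[0][0] for q in r if q!='miss']
    print(c,st[i],'ang',min(a),max(a),'x',min(X),max(X))
E
```

```text
111 disc edge+43 ([616.5, 93.1, 62.1], -36.5) ([604.7, 94.0, 62.7], -34.6)
disc right -43 miss
112.5 disc edge+43 ([616.7, 93.6, 61.3], -39.0) ([604.9, 94.5, 62.0], -36.8)
disc right -43 miss
top [238 197  14  15 181] ang -28.6 47.3 x 595.5 633.7
wrist [ 448  177   37   40 1136] ang -37.9 52.1 x 592.3 636.6
side [239 186  18  13 156] ang -40.2 40.5 x 592.8 635.2
```

The label picture is centred about 5° from straight up. The can is against the stop, and the pusher is at about 0.220, touching the can.

```bash
python3 -c "
from cell import env
print(env.job_done())"
```

```text
the job is handed in; nothing more can be done
None
```

The job is handed in: the can rests against the end stop with its label about 5° from straight up, the pusher is up against it, and the arm never came near the other things (about 30 of 72 s used; I did not re-measure where they stand).

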